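# Open the toggle clamp and lift the manifold block into the tray

### The arm

A 6-joint arm with a two-finger parallel gripper is mounted at the origin on the work surface; the furniture and walls round the work are solid. World frame = base frame: x ahead of the robot, y to its left, z up, the work surface at z = 0. Lengths are in m, angles in rad, forces in N, time in s.
With the tool pointing down it reaches from about 0.375 to 0.9 m from the base axis. Payload 3.1 kg.
Tool frame: the origin (TCP) lies midway between the tips of the shut fingers; the grasp point (between the pads) lies 19 mm behind it; x points along the fingers, y is the direction in which the jaws open and shut, and the axes are right-handed (so a half turn about x gives the same grasp; the last joint's range is limited). The gripper opens to 85 mm and grips with 20 to 120 N. Pads are 22 mm wide; open, the fingers measure 114 mm over their backs; the gripper's body (76 mm by 85 mm) begins 54 mm behind the grasp point. The pads swing forward as they close: fully open they stand 13 mm farther back than shut.
Start: joints at [-1.468, 0.527, 1.433, -0, 1.181, -0.178], TCP at [0.174, -0.6, 0.2] pointing down, gripper open.
Joint ranges: [-3.08, 3.08], [-0.75, 2.2], [0.22, 2.44], [-1.43, 4.57], [0, 2.65], [-2.85, 2.85]. Speed limits (rad/s): [2.79, 2.79, 3.14, 3.14, 3.14, 3.14].

### API

Orientations are given as a rotation vector (axis times angle).
In Python, from rig import ctrl, cams, finish_job gives the robot as it stands. The module is installed in compiled form; this text tells all that it offers.
- The arm moves only by the shell command python3 -m handwheel 'ROWS'. ROWS is a JSON object of lists of equal length, an entry for each row: "xyz": the shift along the tool's x, y, z in m, a list of three; "rot": the turn, a rotation vector about the tool's x, y, z in degrees, a list of three; "claw": the closure, from 0 (fully open) to 1 (shut). A call has 1 to 20 rows; each row is the pose to reach, as a shift and turn from the pose measured when the call began, along the tool's axes at that moment; what a row does not reach only later rows make up. A row lasts 1/8 s, in which the tool goes at most 62.5 mm and 10.7 degrees, less where a joint would pass 70% of its speed; a pose out of reach is approached as far as the arm can. A call with a gripper value outside its range is refused whole. The fingers move at their own pace and stop on an object; the grip force is fixed at half the most. Time passes only in rows, so rows that repeat a pose let the fingers close. It gives the time, the measured TCP pose, the force and the opening at its end, in the units of the state.
- ctrl.sense(): the state, without advancing time (a new reading comes with each control period).
- cams.read_camera(name): name is "scene" or "top" or "wrist"; returns a dict with "frame" (400x640x3 uint8, red, green, blue), "intrinsics" (3x3 intrinsics, pixels), "rvec" (rotation vector, rad) and "tvec" (3), from world to camera coordinates, as OpenCV has them; the wrist camera has in their place "hand_eye" (4x4, takes a point from camera to tool coordinates, whose origin is the TCP and whose axes are the tool frame's). Camera axes: x right, y down, z forward; pixel columns grow to the right and rows downward; lengths in m; the calibration is good to about 2 mm. A picture is of the moment at which its call begins: read the wrist's pose just before it. There is no depth.
- finish_job(): hands the job in, once; it reports no verdict.
The state is a dict: "clock": time; "qpos": joint angles; "dq": joint speeds; "joint_efforts": joint torques, N m; "eef_pos": TCP position; "orientation": TCP orientation; "contact_force": force on the tool from outside, world axes, zero at the start; "ft_torque": the same for the moment, N m; "finger_gap": finger opening in m.
Only numpy, scipy, OpenCV 4.12 (cv2) and the standard library are available. Lean on these libraries where they do the work, as an engineer would, in place of code of your own. Each camera call takes 0.05 s, during which the arm holds its last target. There are 200 camera calls.

### The job

Free the white manifold block from the clamping jig: swing the toggle clamp's cross-bar handle over, away from the block past its centre, until the clamp rests fully open. Then lift the block out and set it down gently in the grey parts tray, flat and right way up, leaving the clamp open and the other things on the bench where they stand.

Things in the scene. Friction and masses are not known exactly. Their poses are not given: they have to be found in the camera images.
- jig: grey jig fixed to the bench: plate 250 x 110 x 12 mm with the block's nest toward -x and a steel toggle clamp toward +x. Origin: centre of the underside, on the bench; x from block to clamp. Nest centre x = -55 mm, y 0: low rails round the block, tops 20 mm above the bench, 2 mm clear of it, side rails 10 mm wide. Clamp side plates: x 57 to 103 mm, 85 mm high
- clamp (a joint): hinge of the one-piece clamp lever (hold-down arm plus handle), rad: 0 shut, 1.70 fully open. Opening, the handle swings over toward the jig's +x and the arm rises off the block. About 1 N at the bar moves it, against its weight at first; let go below about 0.35 it falls shut, near its centre (0.56) it may stay, beyond about 0.9 it falls fully open by itself and stays open
- clamp_bar (a point): centre of the handle's grey cross bar, a 20 mm thick, 80 mm long bar along the jig's y, 110 mm from the hinge axis on a 12 mm round stem. Shut, the handle leans 0.35 rad from upright toward the block: bar at jig x 42 mm, 177 mm above the bench. Fully open: jig x 187 mm, 98 mm above the bench
- clamp_pivot (a point): point on the clamp's hinge axis (the jig's y): jig x 80 mm, y 0, 74 mm above the bench. Shut, the arm is level and its rubber foot presses the block's top at jig x = -15 mm; fully open, the arm stands just past upright, at jig x 60 to 105 mm, up to 185 mm above the bench
- manifold: white plastic manifold block 100 (x) x 46 (y) x 45 (z) mm, about 0.3 kg, with two steel-ringed ports on top; origin at the centre of its underside, z up, x along its length. It starts in the nest, underside 12 mm above the bench, x along the jig's x
- tray: open grey plastic parts tray fixed to the bench, 150 (x) x 180 (y) mm outside, 28 mm high, walls and floor 4 mm thick; origin at the centre of its underside
- bottle_amber_a: amber bottle with black cap, 52 mm wide, 98 mm high, beside the jig; upright; origin at the centre of its foot; a bystander
- beaker: small glass beaker, 57 mm wide, 68 mm high, beside the jig; upright; origin at the centre of its foot; a bystander
- wash_bottle: white wash bottle with red spout, 88 x 64 mm, 193 mm high, at the left edge; upright; origin at the centre of its foot; a bystander
- tube_rack: blue wire tube rack, 63 x 172 mm, 70 mm high, at the left edge; upright; origin at the centre of its foot; a bystander
- bottle_hdpe: white bottle with red cap, 58 mm wide, 112 mm high, near right; upright; origin at the centre of its foot; a bystander
- tip_box: grey pipette tip box with clear lid, 70 x 105 mm, 62 mm high, at the left; upright; origin at the centre of its foot; a bystander

How it is judged:
On the way, in this order (a step that is already met when the one before it is completed fails the run):
1. the clamp is flipped fully open (value of joint clamp above 1.5 rad), for 0.3 s.
2. the block is lifted clear of the nest (z of manifold in the frame of jig above 0.035 m), for 0.1 s.
At the end, for the whole second after the job is handed in: The block rests in the tray, at rest, flat and right way up on the tray's floor (underside within 6 mm of the floor, tilt under 0.12 rad), and the clamp is still open (hinge beyond 1.4 rad) (x of manifold in the frame of tray between -0.06 and 0.06 m and y of manifold in the frame of tray between -0.075 and 0.075 m and z of manifold in the frame of tray below 0.01 m and angle between manifold's own z axis and vertical below 0.12 rad and linear speed of manifold below 0.03 m/s and value of joint clamp above 1.4 rad); the robot touches nothing.
It fails at once if the block is raised in the jig while the clamp is shut (z of manifold in the frame of jig above 0.025 m and value of joint clamp below 0.8 rad).
It fails at once if the block is dropped or thrown into the tray (faster than 0.6 m/s within 40 mm of its floor) (horizontal distance between manifold and tray below 0.11 m and z of manifold in the frame of tray below 0.044 m and linear speed of manifold above 0.6 m/s).
It fails at once if a bystander (bottle, beaker, wash bottle, rack or tip box) is shifted by more than 30 mm or knocked over (distance of any of bottle_amber_a, beaker, wash_bottle, tube_rack, bottle_hdpe, tip_box from where it was at the start of the episode above 0.03 m or angle between any of bottle_amber_a, beaker, wash_bottle, tube_rack, bottle_hdpe, tip_box's own z axis and vertical above 0.5 rad).
It also fails if it takes over 51 s, if anything falls off the work surface, if the arm or the gripper's body presses on something with over 40 N, if the wrist force passes 120 N, or if a joint passes its speed limit or range.

## Working session

There is one attempt and no reset: what is moved stays moved. The work goes in short steps, Python scripts to look and compute and a shell command to move; the robot and the scene stay as the last step left them, time stands still between calls to the robot, and variables do not carry over. Pictures are saved under pics/ and viewed, about 8 in all and at most 12, crops included, and the job is handed in when it is done.

```bash
mkdir -p pics
cat > h.py <<'E'
import numpy as np, cv2
from rig import ctrl, cams
def grab(n,f=None):
    s=ctrl.sense(); c=cams.read_camera(n)
    if f: cv2.imwrite('pics/'+f,c['frame'][:,:,::-1])
    K=np.array(c['intrinsics'])
    if 'rvec' in c:
        R=cv2.Rodrigues(np.array(c['rvec'],float))[0]; t=np.array(c['tvec'],float).ravel()
    else:
        Rt=cv2.Rodrigues(np.array(s['orientation'],float))[0]; H=np.array(c['hand_eye'])
        Rc=Rt@H[:3,:3]; p=Rt@H[:3,3]+np.array(s['eef_pos']); R=Rc.T; t=-R@p
    return c['frame'],K,R,t
def ray(K,R,t,uv,z):
    d=R.T@np.linalg.inv(K)@np.array([uv[0],uv[1],1.]); o=-R.T@t
    return o+d*(z-o[2])/d[2]
def proj(K,R,t,P):
    q=K@(R@np.array(P,float)+t); return q[:2]/q[2]
def tool(P):
    s=ctrl.sense(); Rt=cv2.Rodrigues(np.array(s['orientation'],float))[0]
    return Rt.T@(np.array(P)-np.array(s['eef_pos']))
E
python3 - <<'E'
from h import *
for n in('scene','top'):
    f,K,R,t=grab(n,n+'.png'); print(n,K.tolist(),-R.T@t)
    np.savez('pics/'+n,K=K,R=R,t=t)
s=ctrl.sense();print(cv2.Rodrigues(np.array(s['orientation']))[0].round(3),s['clock'],s['finger_gap'])
E
```

```text
scene [[509.9757914640693, 0.0, 323.1277957890087], [0.0, 509.9757914640693, 204.05518071541542], [0.0, 0.0, 1.0]] [-0.61855921  0.56129598  1.09389316]
top [[445.90446349485404, 0.0, 323.61195063920417], [0.0, 445.90446349485404, 208.5413085768254], [0.0, 0.0, 1.0]] [0.28617489 0.01443481 1.48725653]
[[-0.     0.278 -0.961]
 [ 0.002 -0.961 -0.278]
 [-1.    -0.002 -0.   ]] 0.1 0.08568188748412096
```

View pics/top.png

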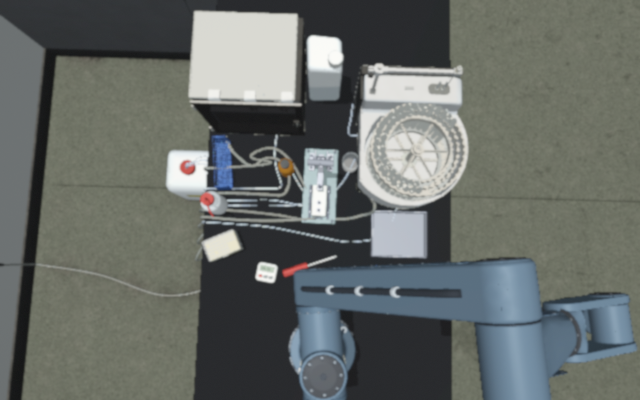

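View pics/scene.png

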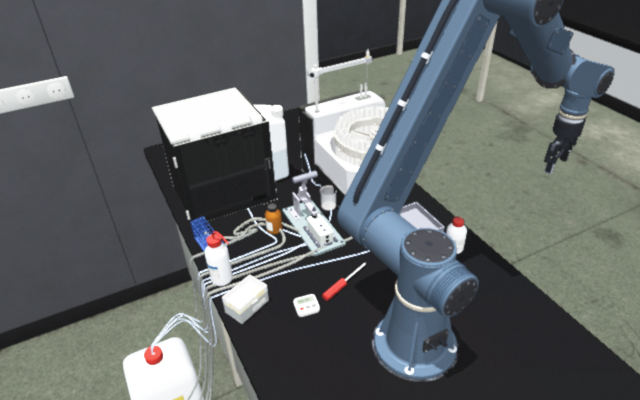

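Top view: world +x is up and +y is left. The jig is near (320,186) with its clamp end up, and the tray is near (399,234). The amber bottle (286,167) and the beaker (349,161) flank the clamp. The scene view shows the HDPE bottle at (457,235), behind the arm. Next I'll zoom in and measure.

Run:
```python
from h import *
im=cv2.imread('pics/top.png'); c=im[130:270,260:450]; cv2.imwrite('pics/c1.png',cv2.resize(c,None,fx=4,fy=4,interpolation=cv2.INTER_CUBIC))
d=np.load('pics/top.npz');K,R,t=d['K'],d['R'],d['t']
for n,uv,z in [('jigTL',(307,149),.012),('jigTR',(338,149),.012),('jigBL',(302,223),.012),('jigBR',(335,223),.012),('bottle',(286,167),.09),('beaker',(349,161),.06),('trayTL',(372,211),.028),('trayTR',(427,211),.028),('trayBL',(372,257),.028),('trayBR',(427,257),.028)]:
    print(n,ray(K,R,t,uv,z).round(3))
ds=np.load('pics/scene.npz');print('hdpe',ray(ds['K'],ds['R'],ds['t'],(457,222),.11).round(3))
```

```text
jigTL [0.658 0.073 0.012]
jigTR [ 0.661 -0.032  0.012]
jigBL [0.407 0.081 0.012]
jigBR [ 0.41  -0.028  0.012]
bottle [0.578 0.135 0.09 ]
beaker [ 0.61  -0.068  0.06 ]
trayTL [ 0.452 -0.149  0.028]
trayTR [ 0.457 -0.33   0.028]
trayBL [ 0.301 -0.151  0.028]
trayBR [ 0.306 -0.33   0.028]
hdpe [ 0.231 -0.309  0.11 ]
```

View pics/c1.png

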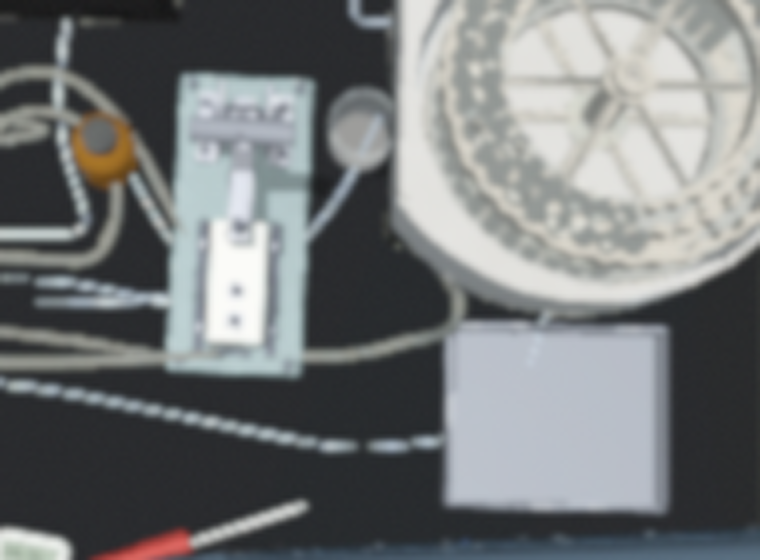

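```bash
python3 -m handwheel '{"xyz":[[-0.1,0,0],[-0.1,-0.06,-0.05],[-0.1,-0.253,-0.204],[-0.1,-0.253,-0.204],[-0.1,-0.253,-0.204],[-0.1,-0.253,-0.204],[-0.1,-0.253,-0.204],[-0.1,-0.527,-0.409],[-0.1,-0.527,-0.409],[-0.1,-0.527,-0.409],[-0.1,-0.527,-0.409],[-0.1,-0.527,-0.409],[-0.1,-0.527,-0.409],[-0.1,-0.527,-0.409],[-0.1,-0.527,-0.409]],"rot":[[0,0,0],[9,0,0],[19,0,0],[19,0,0],[19,0,0],[19,0,0],[19,0,0],[19,0,0],[19,0,0],[19,0,0],[19,0,0],[19,0,0],[19,0,0],[19,0,0],[19,0,0]],"claw":[1,1,1,1,1,1,1,1,1,1,1,1,1,1,1]}'
python3 - <<'E'
from h import *
f,K,R,t=grab('wrist','w1.png'); np.savez('pics/w1',K=K,R=R,t=t)
s=ctrl.sense();print(s['qpos'],s['eef_pos'],s['finger_gap'],cv2.Rodrigues(np.array(s['orientation']))[0].round(3), -R.T@t)
J=np.array([.534,.0235,0]);a=-.047;ex=np.array([np.cos(a),np.sin(a),0]);ez=np.array([0,0,1])
for n,x,z in(('bar',.042,.177),('blockc',-.055,.057),('pivot',.08,.074)): print(n,J+ex*x+ez*z,proj(K,R,t,J+ex*x+ez*z))
E
```

```text
clock: 1.98
eef_pos: [0.4201, 0.0193, 0.3001]
orientation: [-2.194, 0.054, 2.196]
contact_force: [-0.3, -0.2, -0.4]
finger_gap: 0.0001
[-2.22935449e-01  1.17293235e-01  1.76912664e+00  1.29466153e-03
  1.25618419e+00  1.39864783e+00] [0.42001006 0.01901276 0.30020917] 0.00022710622534968445 [[-0.001 -0.051 -0.999]
 [ 0.001 -0.999  0.051]
 [-1.    -0.001  0.001]] [0.49524061 0.01569234 0.47498526]
bar [0.57595362 0.02152673 0.177     ] [308.39325602  -7.23620185]
blockc [0.47906074 0.02608405 0.057     ] [313.07686516 112.08479141]
pivot [0.61391166 0.01974138 0.074     ] [311.37031948 -18.20440903]
```

View pics/w1.png

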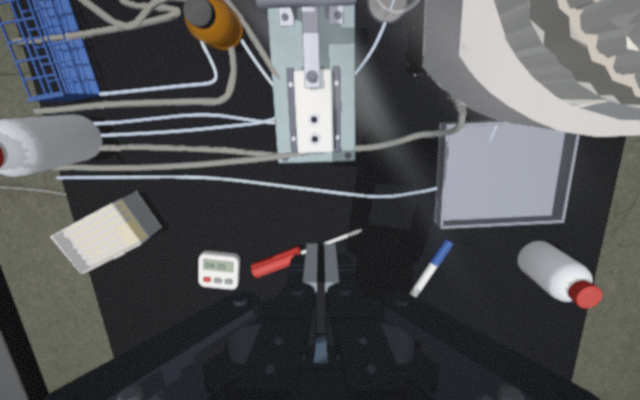

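The wrist view confirms the estimate. The block centre is at about (314,111), against (313,112) predicted. The tray spans (440–578, 122–226), and the bar is just at the top edge. I'll go down in front of the bar, then push.

```bash
python3 -m handwheel '{"xyz":[[0,-0.01,-0.06],[0,-0.01,-0.119],[0.06,-0.01,-0.119],[0.12,-0.01,-0.119],[0.15,-0.01,-0.119],[0.15,-0.01,-0.119],[0.15,-0.01,-0.14],[0.15,-0.01,-0.155]],"rot":[[0,0,0],[0,0,0],[0,0,0],[0,0,0],[0,0,0],[0,0,0],[0,0,0],[0,0,0]],"claw":[1,1,1,1,1,1,1,1]}'
python3 - <<'E'
from h import *
f,K,R,t=grab('scene'); c=f[120:260,230:390]
f2,*_=grab('top'); c2=f2[130:230,260:400]
a=cv2.resize(c,(640,560),interpolation=cv2.INTER_CUBIC)
cv2.imwrite('pics/s2.png',a[:,:,::-1])
E
```

```text
clock: 3.02
eef_pos: [0.5762, 0.0205, 0.1559]
orientation: [-2.196, 0.056, 2.193]
contact_force: [-9.5, 3.2, 34.4]
finger_gap: -0.0002
```

View pics/s2.png

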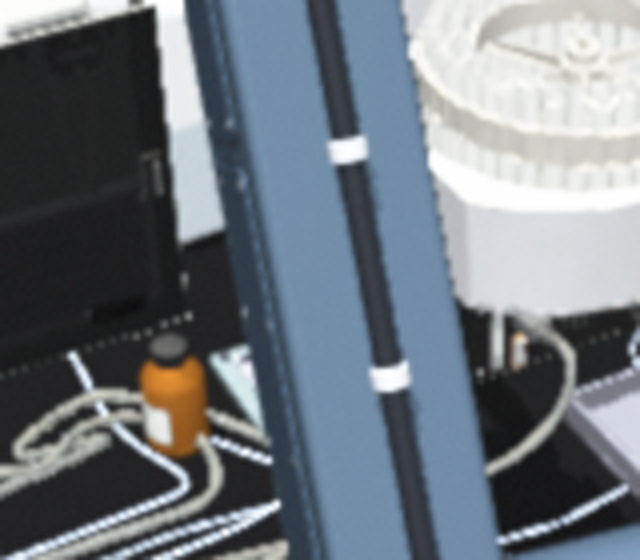

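Run:
```python
from h import *
s=ctrl.sense();print(s['contact_force'],s['ft_torque'],s['eef_pos'])
f,*_=grab('wrist'); f2,*_=grab('top')
c2=cv2.resize(f2[110:230,250:410],(533,400),interpolation=cv2.INTER_CUBIC)
a=np.vstack([f[:, :, ::-1][:,100:540],]); b=np.hstack([a[:, :],c2[:,100:460,::-1]])
cv2.imwrite('pics/w3.png',b)
print(ctrl.sense()['contact_force'])
```

```text
[-3.89791943  2.03510687 17.88199559] [0.29816017 0.4150104  0.02050117] [0.58013238 0.02015293 0.15649   ]
[-4.29730858  1.0885819  16.77883616]
```

View pics/w3.png

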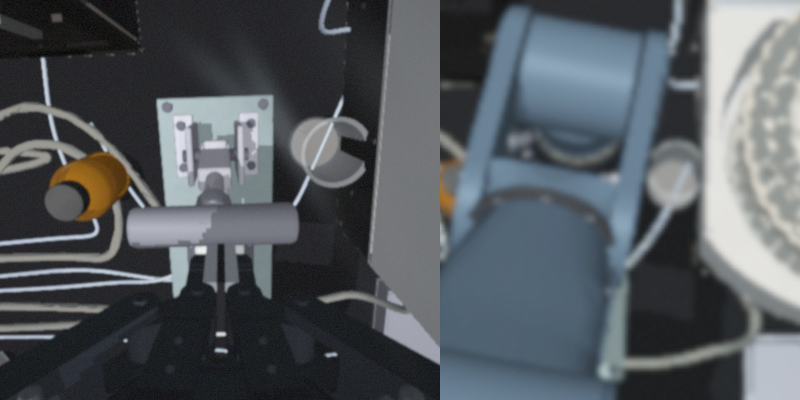

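The bar lies across the fingers at wrist pixel (313,225), with the fingers on its block side. The beaker and amber bottle are clear. I'll work out the lever angle from the bar's pixel position.

Run:
```python
from h import *
f,K,R,t=grab('wrist')
J=np.array([.534,.0235,0]);a=-.047;ex=np.array([np.cos(a),np.sin(a),0]);ey=np.array([-ex[1],ex[0],0]);ez=np.array([0,0,1])
for th in(0,.1,.2,.3,.4,.5):
    b=J+ex*(.08+.11*np.sin(th-.35))+ez*(.074+.11*np.cos(th-.35)); print(th,b.round(3),[proj(K,R,t,b+ey*y).round() for y in(-.04,.04)])
for z in (0.156,.175,.19,.21):
    for dx in(-.011,.011): print(z,dx,proj(K,R,t,[.58+dx,.02,z]).round())
s=ctrl.sense();print(s['contact_force'],s['eef_pos'])
```

```text
0 [0.576 0.022 0.177] [array([396., 254.]), array([242., 255.])]
0.1 [0.587 0.021 0.181] [array([399., 238.]), array([239., 239.])]
0.2 [0.597 0.021 0.183] [array([401., 219.]), array([236., 220.])]
0.3 [0.608 0.02  0.184] [array([403., 198.]), array([234., 199.])]
0.4 [0.619 0.019 0.184] [array([405., 175.]), array([232., 176.])]
0.5 [0.63  0.019 0.183] [array([406., 151.]), array([230., 152.])]
0.156 -0.011 [322. 249.]
0.156 0.011 [320. 214.]
0.175 -0.011 [323. 265.]
0.175 0.011 [320. 226.]
0.19 -0.011 [323. 279.]
0.19 0.011 [320. 238.]
0.21 -0.011 [323. 304.]
0.21 0.011 [320. 257.]
[-3.84366518  1.11315303 16.76833175] [0.57848749 0.02017964 0.1561715 ]
```

The lever is at about 0.18 rad, as intended, but there's an upward reaction. The finger roots may be riding on the bar, so I'll raise slightly and recheck.

```bash
python3 -m handwheel '{"xyz":[[-0.006,0,0],[-0.012,0,0]],"rot":[[0,0,0],[0,0,0]],"claw":[1,1]}'; python3 -m handwheel '{"xyz":[[0,0,-0.01],[0,0,-0.02]],"rot":[[0,0,0],[0,0,0]],"claw":[1,1]}'
```

```text
clock: 3.52
eef_pos: [0.5799, 0.0192, 0.1706]
orientation: [-2.208, 0.059, 2.18]
contact_force: [-1.4, -0.4, 0.3]
finger_gap: -0.0006
clock: 3.78
eef_pos: [0.6009, 0.0177, 0.171]
orientation: [-2.209, 0.059, 2.179]
contact_force: [-0.3, 0.3, -0.1]
finger_gap: 0.0001
```

```bash
python3 -m handwheel '{"xyz":[[0,0,-0.015],[0.004,0,-0.03],[0.010,0,-0.045],[0.014,0,-0.055],[0.014,0,-0.06]],"rot":[[0,0,0],[0,0,0],[0,0,0],[0,0,0],[0,0,0]],"claw":[1,1,1,1,1]}'
python3 - <<'E'
from h import *
f,*_=grab('wrist','w4.png')
E
```

```text
clock: 4.4
eef_pos: [0.6611, 0.0145, 0.1568]
orientation: [-2.207, 0.059, 2.181]
contact_force: [-0.5, -0.2, 0.3]
finger_gap: -0.0
```

View pics/w4.png

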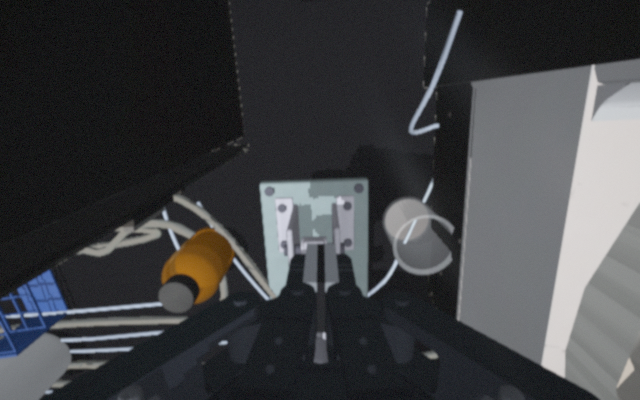

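The bar is not in front of the fingers any more, so it has slipped off, and the amber bottle and beaker are untouched. I'll back off up and away and look at the lever from behind.

```bash
python3 -m handwheel '{"xyz":[[-0.05,0,0],[-0.1,0,0],[-0.14,0,0.04],[-0.14,0,0.1],[-0.14,0,0.15],[-0.14,0,0.19],[-0.14,0,0.19]],"rot":[[0,0,0],[0,0,0],[0,0,0],[0,0,0],[0,0,0],[0,0,0],[0,0,0]],"claw":[1,1,1,1,1,1,1]}'
python3 - <<'E'
from h import *
f,K,R,t=grab('wrist')
J=np.array([.534,.0235,0]);a=-.047;ex=np.array([np.cos(a),np.sin(a),0]);ey=np.array([-ex[1],ex[0],0]);ez=np.array([0,0,1])
for th in(0,.2,.4,.6,1,1.7):
    b=J+ex*(.08+.11*np.sin(th-.35))+ez*(.074+.11*np.cos(th-.35)); print(th,b.round(3),[proj(K,R,t,b+ey*y).round() for y in(-.04,.04)])
cv2.imwrite('pics/w5.png',f[:260,150:500,::-1])
E
```

```text
clock: 5.32
eef_pos: [0.4666, 0.0255, 0.2951]
orientation: [-2.207, 0.059, 2.181]
contact_force: [0.2, 0.1, -0.1]
finger_gap: 0.0
0 [0.576 0.022 0.177] [array([367.,  56.]), array([270.,  57.])]
0.2 [0.597 0.021 0.183] [array([369.,  26.]), array([268.,  27.])]
0.4 [0.619 0.019 0.184] [array([370.,  -6.]), array([266.,  -5.])]
0.6 [0.641 0.018 0.181] [array([370., -37.]), array([265., -36.])]
1 [0.68  0.017 0.162] [array([368., -85.]), array([267., -84.])]
1.7 [0.721 0.015 0.098] [array([ 360., -100.]), array([275., -99.])]
```

View pics/w5.png

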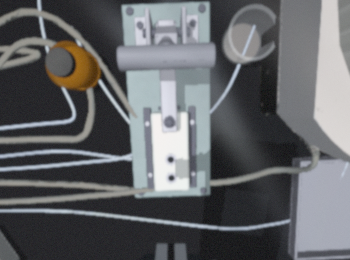

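Clamp is shut again. The bar sits at row 56, exactly where predicted for angle 0, so my pose estimate is sound. The earlier force ran along the handle, which suggests something was pressing on the bar's top. I'll check the fingertip geometry against the TCP.

Run:
```python
from h import *
im=cv2.imread('pics/w1.png'); d=np.load('pics/w1.npz');K,R,t=d['K'],d['R'],d['t']
y0,x0,s=180,240,4
c=cv2.resize(im[y0:330,x0:400],None,fx=s,fy=s,interpolation=cv2.INTER_CUBIC)
c=np.clip(c.astype(float)*1.8+25,0,255).astype(np.uint8)
T=np.array([.42,.019,.3002])
for h,col in((0,(0,0,255)),(.019,(0,255,0)),(.037,(255,255,0)),(.06,(255,0,255))):
    for dx in(-.011,0,.011):
        u=(proj(K,R,t,T+[dx,0,h])-[x0,y0])*s; cv2.circle(c,tuple(int(v) for v in u),4,col,2)
cv2.imwrite('pics/t1.png',c)
```

```text
(no output)
```

View pics/t1.png

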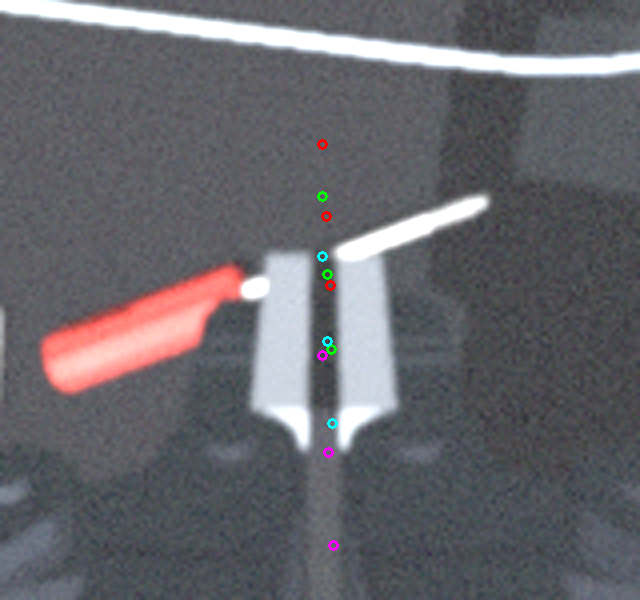

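Run:
```python
from h import *
im=cv2.imread('pics/scene.png'); d=np.load('pics/scene.npz');K,R,t=d['K'],d['R'],d['t']
y0,x0,s=80,500,6
c=cv2.resize(im[y0:180,x0:620],None,fx=s,fy=s,interpolation=cv2.INTER_CUBIC)
c=np.clip(c.astype(float)*1.6+15,0,255).astype(np.uint8)
T=np.array([.174,-.6,.2]); y=np.array([.278,-.961,0])
for h,col in((0,(0,0,255)),(.013,(0,255,0)),(.037,(255,255,0)),(.073,(255,0,255))):
    for g in(-.0425,0,.0425):
        u=(proj(K,R,t,T+[0,0,h]+g*y)-[x0,y0])*s; cv2.circle(c,tuple(int(v) for v in u),4,col,2)
cv2.imwrite('pics/t2.png',c)
```

```text
(no output)
```

View pics/t2.png

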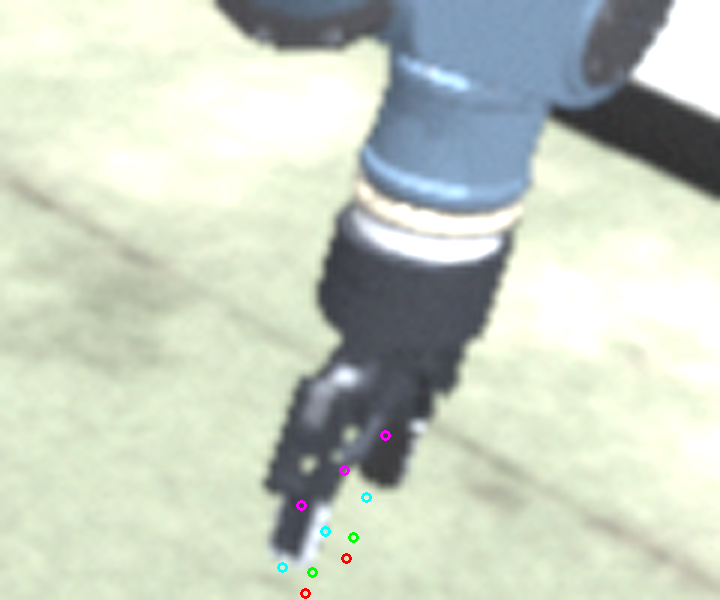

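In both views the true fingertips sit about 30–37 mm behind the reported TCP, so my fingers passed over the bar. I'll plan with that offset, aiming about 32 mm lower.

Run:
```python
from h import *
J=np.array([.534,.0235,0]);a=-.047;ex=np.array([np.cos(a),np.sin(a),0])
s=ctrl.sense();Rt=cv2.Rodrigues(np.array(s['orientation']))[0]
ey=np.array([-ex[1],ex[0],0])
Rd=np.column_stack([[0,0,-1],-ey,-ex]);print(Rt.round(3),np.linalg.det(Rd),np.degrees(cv2.Rodrigues(Rt.T@Rd)[0].ravel()).round(2))
for x,z in((0,.295),(0,.12),(.03,.12),(.06,.12),(.128,.12),(.128,.105)): print(x,z,tool(J+ex*x+[0,0,z]).round(4))
```

```text
[[ 0.015 -0.054 -0.998]
 [-0.001 -0.999  0.054]
 [-1.    -0.    -0.015]] 1.0 [-0.39 -0.84 -0.  ]
0 0.295 [ 0.0014 -0.002  -0.0648]
0 0.12 [ 0.1764 -0.002  -0.0622]
0.03 0.12 [ 0.1768 -0.0022 -0.0922]
0.06 0.12 [ 0.1773 -0.0024 -0.1222]
0.128 0.12 [ 0.1783 -0.0029 -0.1902]
0.128 0.105 [ 0.1933 -0.0029 -0.19  ]
```

```bash
python3 -m handwheel '{"xyz":[[0.001,-0.002,-0.065],[0.05,-0.002,-0.062],[0.1,-0.002,-0.062],[0.15,-0.002,-0.062],[0.176,-0.002,-0.062],[0.176,-0.002,-0.062],[0.176,-0.002,-0.075],[0.176,-0.002,-0.09],[0.176,-0.002,-0.1],[0.176,-0.002,-0.1]],"rot":[[0,0,0],[0,-0.8,0],[0,-0.8,0],[0,-0.8,0],[0,-0.8,0],[0,-0.8,0],[0,-0.8,0],[0,-0.8,0],[0,-0.8,0],[0,-0.8,0]],"claw":[1,1,1,1,1,1,1,1,1,1]}'
python3 - <<'E'
from h import *
f,K,R,t=grab('wrist','w6.png'); 
J=np.array([.534,.0235,0]);a=-.047;ex=np.array([np.cos(a),np.sin(a),0]);ey=np.array([-ex[1],ex[0],0]);ez=np.array([0,0,1])
for th in(0,.1,.2,.3):
    b=J+ex*(.08+.11*np.sin(th-.35))+ez*(.074+.11*np.cos(th-.35)); print(th,b.round(3),[proj(K,R,t,b+ey*y).round() for y in(-.04,.04)])
E
```

```text
clock: 6.62
eef_pos: [0.5739, 0.0211, 0.1221]
orientation: [-2.199, 0.06, 2.189]
contact_force: [1.2, -0.1, 1.0]
finger_gap: 0.0002
0 [0.576 0.022 0.177] [array([417., 280.]), array([224., 282.])]
0.1 [0.587 0.021 0.181] [array([421., 261.]), array([219., 263.])]
0.2 [0.597 0.021 0.183] [array([425., 238.]), array([215., 240.])]
0.3 [0.608 0.02  0.184] [array([428., 212.]), array([211., 214.])]
```

View pics/w6.png

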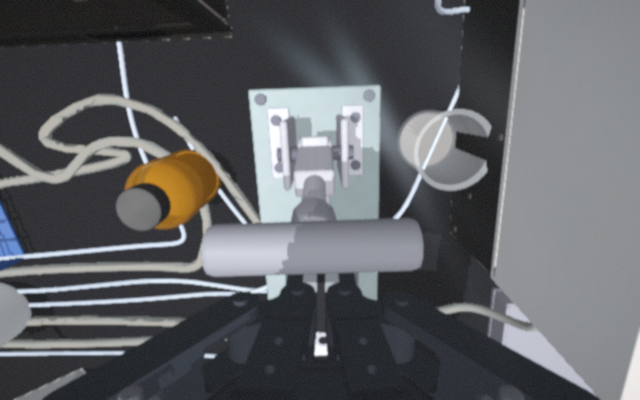

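The bar is now properly in front of the fingers at (313,248), lever at about 0.17 rad, with low force. I'll push on over centre.

```bash
python3 -m handwheel '{"xyz":[[0,0,-0.015],[0,0,-0.03],[0,0,-0.045],[0.003,0,-0.06],[0.006,0,-0.075],[0.01,0,-0.087],[0.01,0,-0.094]],"rot":[[0,0,0],[0,0,0],[0,0,0],[0,0,0],[0,0,0],[0,0,0],[0,0,0]],"claw":[1,1,1,1,1,1,1]}'
python3 -m handwheel '{"xyz":[[-0.05,0,0],[-0.1,0,0],[-0.16,0,0],[-0.18,0,0.05],[-0.18,0,0.1],[-0.18,0,0.15],[-0.18,0,0.2],[-0.18,0,0.22],[-0.18,0,0.22]],"rot":[[0,0,0],[0,0,0],[0,0,0],[0,0,0],[0,0,0],[0,0,0],[0,0,0],[0,0,0],[0,0,0]],"claw":[1,1,1,0,0,0,0,0,0]}'
python3 - <<'E'
from h import *
f,K,R,t=grab('wrist','w7.png'); np.savez('pics/w7',K=K,R=R,t=t)
J=np.array([.534,.0235,0]);a=-.047;ex=np.array([np.cos(a),np.sin(a),0]);ey=np.array([-ex[1],ex[0],0])
print([proj(K,R,t,J+ex*(-.055+x)+ey*y+[0,0,.057]).round() for x,y in((-.05,-.023),(-.05,.023),(.05,.023),(.05,-.023))])
E
```

```text
clock: 7.55
eef_pos: [0.6667, 0.0162, 0.1116]
orientation: [-2.196, 0.059, 2.192]
contact_force: [-0.2, 0.3, -0.2]
finger_gap: -0.0003
clock: 8.68
eef_pos: [0.4453, 0.0284, 0.2917]
orientation: [-2.197, 0.059, 2.192]
contact_force: [0.6, 0.1, 0.2]
finger_gap: 0.0856
[array([339., 173.]), array([303., 173.]), array([301.,  91.]), array([340.,  91.])]
```

View pics/w7.png

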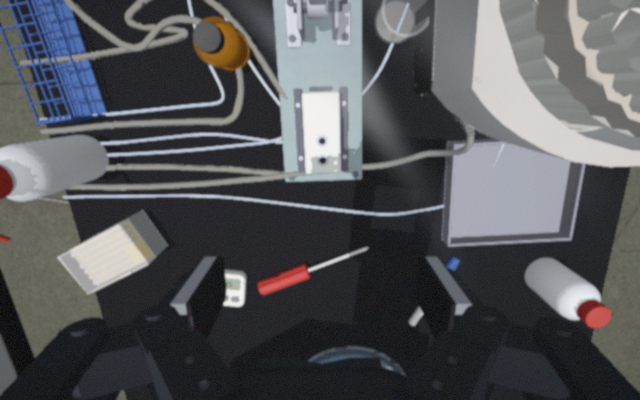

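The lever is clear of the block, and the block outline (302–341, 90–173) matches the prediction to 1–2 px. I'll go to the grasp, keeping the fingertip offset in mind.

Run:
```python
from h import *
J=np.array([.534,.0235,0]);a=-.047;ex=np.array([np.cos(a),np.sin(a),0]);ey=np.array([-ex[1],ex[0],0])
s=ctrl.sense();Rt=cv2.Rodrigues(np.array(s['orientation']))[0]
Rd=np.column_stack([[0,0,-1],-ey,-ex]);print(np.degrees(cv2.Rodrigues(Rt.T@Rd)[0].ravel()).round(2))
for x,z in((-.063,.1),(-.063,.03),(-.063,-.003)): print(x,z,tool(J+ex*x+[0,0,z]).round(4))
```

```text
[-0.39 -0.22 -0.02]
-0.063 0.1 [ 0.1919  0.0003 -0.0235]
-0.063 0.03 [ 2.619e-01  2.000e-04 -2.320e-02]
-0.063 -0.003 [ 2.949e-01  2.000e-04 -2.310e-02]
```

```bash
python3 -m handwheel '{"xyz":[[0.05,0,-0.023],[0.1,0,-0.023],[0.15,0,-0.023],[0.192,0,-0.023],[0.225,0,-0.023],[0.25,0,-0.023],[0.262,0,-0.023],[0.262,0,-0.023]],"rot":[[-0.4,-0.2,0],[-0.4,-0.2,0],[-0.4,-0.2,0],[-0.4,-0.2,0],[-0.4,-0.2,0],[-0.4,-0.2,0],[-0.4,-0.2,0],[-0.4,-0.2,0]],"claw":[0,0,0,0,0,0,0,0]}'
python3 - <<'E'
from h import *
f,K,R,t=grab('wrist')
c=cv2.resize(f[:,:,::-1],None,fx=1,fy=1);cv2.imwrite('pics/w8.png',c)
E
```

```text
clock: 9.72
eef_pos: [0.4715, 0.0266, 0.029]
orientation: [-2.197, 0.052, 2.198]
contact_force: [-0.5, -0.1, 1.2]
finger_gap: 0.0851
```

```bash
python3 -m handwheel '{"xyz":[[0.01,0,0],[0.02,0,0],[0.026,0,0],[0.03,0,0],[0.03,0,0]],"rot":[[0,0,0],[0,0,0],[0,0,0],[0,0,0],[0,0,0]],"claw":[0,0,0,0,0]}'
```

```text
clock: 10.4
eef_pos: [0.4716, 0.0266, -0.0005]
orientation: [-2.198, 0.052, 2.198]
contact_force: [-0.5, -0.6, -0.0]
finger_gap: 0.0855
```

No contact with the reported TCP at bench level, which confirms the offset. Closing.

```bash
python3 -m handwheel '{"xyz":[[0,0,0],[0,0,0],[0,0,0],[0,0,0],[0,0,0],[0,0,0],[0,0,0],[0,0,0]],"rot":[[0,0,0],[0,0,0],[0,0,0],[0,0,0],[0,0,0],[0,0,0],[0,0,0],[0,0,0]],"claw":[0.3,0.5,1,1,1,1,1,1]}'; python3 -c "
from h import *
print(ctrl.sense()['contact_force'])"
```

```text
clock: 11.4
eef_pos: [0.4718, 0.0265, 0.0]
orientation: [-2.199, 0.052, 2.197]
contact_force: [-0.0, 0.3, 5.7]
finger_gap: 0.0451
[-0.03351411  0.30768229  5.69766982]
```

```bash
python3 -m handwheel '{"xyz":[[-0.005,0,0],[-0.012,0,0],[-0.025,0,0],[-0.045,0,0],[-0.075,0,0],[-0.11,0,0],[-0.14,0,0],[-0.14,0,0],[-0.14,0,0]],"rot":[[0,0,0],[0,0,0],[0,0,0],[0,0,0],[0,0,0],[0,0,0],[0,0,0],[0,0,0],[0,0,0]],"claw":[1,1,1,1,1,1,1,1,1]}'
python3 - <<'E'
from h import *
s=ctrl.sense();print(s['contact_force'],s['ft_torque'],s['finger_gap'],s['qpos'].round(2) if hasattr(s['qpos'],'round') else s['qpos'])
# tray rim by mask in wrist view w7, near clear corners from top image
d=np.load('pics/w7.npz');K,R,t=d['K'],d['R'],d['t']
for uv in((446,141),(585,140),(575,242),(442,246)): print(ray(K,R,t,uv,.028).round(3))
for p in([.3715,.0265-.0,.14],[.37,-.24,.14]): print(tool(p).round(4))
f,K,R,t=grab('wrist','w9.png')
# block in view: white mask bbox
h=cv2.cvtColor(f,cv2.COLOR_RGB2HSV); m=((h[:,:,1]<40)&(h[:,:,2]>190)).astype(np.uint8)
n,l,st,c=cv2.connectedComponentsWithStats(m)
for i in np.argsort(-st[1:,4])[:4]+1: print(st[i],c[i].round())
E
```

```text
clock: 12.52
eef_pos: [0.4707, 0.0268, 0.1396]
orientation: [-2.198, 0.052, 2.199]
contact_force: [-0.4, 0.4, -2.9]
finger_gap: 0.0452
[-0.4202216   0.42055196 -2.91121561] [-0.01599819 -0.01125067  0.03064066] 0.045152511433036904 [-0.18  0.42  1.87 -0.    0.85  1.44]
[ 0.457 -0.139  0.028]
[ 0.449 -0.324  0.028]
[ 0.3   -0.336  0.028]
[ 0.304 -0.142  0.028]
[-0.0003  0.0049  0.0991]
[-2.000e-04  2.712e-01  8.820e-02]
[   5  152  374  105 8998] [285. 189.]
[ 214    0   96  146 2983] [272.  72.]
[   0  311   61   73 2691] [ 22. 347.]
[ 10  85 169  63 630] [111. 131.]
```

The block is held: gap 45 mm and about 2.9 N of weight. I'll move it over the tray, turning 90° so the camera and knuckles stay away from the machine.

```bash
python3 -m handwheel '{"xyz":[[-0.02,0.01,0.02],[-0.04,0.03,0.04],[-0.055,0.06,0.055],[-0.06,0.09,0.067],[-0.06,0.12,0.072],[-0.06,0.15,0.075],[-0.06,0.18,0.08],[-0.06,0.21,0.084],[-0.06,0.24,0.087],[-0.06,0.26,0.088],[-0.06,0.27,0.088],[-0.06,0.27,0.088],[-0.06,0.27,0.088],[-0.06,0.27,0.088]],"rot":[[0,0,0],[-8,0,0],[-16,0,0],[-24,0,0],[-32,0,0],[-40,0,0],[-48,0,0],[-56,0,0],[-64,0,0],[-72,0,0],[-80,0,0],[-88,0,0],[-90,0,0],[-90,0,0]],"claw":[1,1,1,1,1,1,1,1,1,1,1,1,1,1]}'
python3 - <<'E'
from h import *
s=ctrl.sense();print(s['contact_force'],s['finger_gap'],s['qpos'])
Rt=cv2.Rodrigues(np.array(s['orientation']))[0];print(Rt.round(3))
print(tool([.372,-.242,.2]).round(4))
E
```

```text
clock: 14.32
eef_pos: [0.3696, -0.2382, 0.1985]
orientation: [1.244, 1.189, -1.246]
contact_force: [0.9, -0.3, -2.8]
finger_gap: 0.0448
[ 0.86340295 -0.26874915 -2.84877545] 0.044785182557479 [-8.26793235e-01  2.82971854e-01  1.87656777e+00 -1.53875163e-03
  9.85115991e-01 -7.77929853e-01]
[[-0.003  0.999 -0.048]
 [ 0.001 -0.048 -0.999]
 [-1.    -0.003 -0.001]]
[-0.0015  0.0026  0.0037]
```

```bash
python3 -m handwheel '{"xyz":[[0.03,0.002,0],[0.065,0.003,0.003],[0.1,0.003,0.003],[0.13,0.003,0.003],[0.155,0.003,0.003],[0.175,0.003,0.003],[0.19,0.003,0.003],[0.195,0.003,0.003],[0.195,0.003,0.003]],"rot":[[0,0,0],[0,0,0],[0,0,0],[0,0,0],[0,0,0],[0,0,0],[0,0,0],[0,0,0],[0,0,0]],"claw":[1,1,1,1,1,1,1,1,1]}'
python3 -m handwheel '{"xyz":[[0.004,0,0],[0.008,0,0],[0.01,0,0],[0.01,0,0]],"rot":[[0,0,0],[0,0,0],[0,0,0],[0,0,0]],"claw":[1,1,1,1]}'
```

```text
clock: 15.45
eef_pos: [0.372, -0.2411, 0.0034]
orientation: [1.244, 1.189, -1.246]
contact_force: [-0.4, 0.9, -2.1]
finger_gap: 0.0447
clock: 15.95
eef_pos: [0.372, -0.2411, -0.0067]
orientation: [1.244, 1.189, -1.246]
contact_force: [-0.1, 0.1, -2.9]
finger_gap: 0.0448
```

```bash
python3 -m handwheel '{"xyz":[[0.0015,0,0],[0.003,0,0],[0.003,0,0]],"rot":[[0,0,0],[0,0,0],[0,0,0]],"claw":[1,1,1]}'
```

```text
clock: 16.32
eef_pos: [0.372, -0.2412, -0.008]
orientation: [1.244, 1.188, -1.246]
contact_force: [-1.3, 1.4, 15.2]
finger_gap: 0.0446
```

Contact with the floor came at the expected height. I'll release with a small opening, then lift.

```bash
python3 -m handwheel '{"xyz":[[0,0,0],[0,0,0],[0,0,0],[0,0,0],[0,0,0],[0,0,0]],"rot":[[0,0,0],[0,0,0],[0,0,0],[0,0,0],[0,0,0],[0,0,0]],"claw":[0.44,0.38,0.32,0.3,0.3,0.3]}'
python3 -m handwheel '{"xyz":[[-0.01,0,0],[-0.03,0,0],[-0.06,0,0],[-0.11,0,0],[-0.17,0,0],[-0.22,0,0],[-0.25,0,0],[-0.25,0,0],[-0.25,0,0.03],[-0.25,0,0.03]],"rot":[[0,0,0],[0,0,0],[0,0,0],[0,0,0],[0,0,0],[0,0,0],[0,0,0],[0,0,0],[0,0,0],[0,0,0]],"claw":[0.3,0.3,0.3,0.3,0.3,0.3,0.3,0.3,0.3,0.3]}'
python3 - <<'E'
from h import *
J=np.array([.534,.0235,0]);a=-.047;ex=np.array([np.cos(a),np.sin(a),0]);ey=np.array([-ex[1],ex[0],0])
for n in('wrist','top'):
    f,K,R,t=grab(n,'end_'+n+'.png')
    h=cv2.cvtColor(f,cv2.COLOR_RGB2HSV).astype(int)
    b=np.array([.372,-.231,.049])
    print(n,'pred block px',proj(K,R,t,b).round(), 'bar open px',proj(K,R,t,J+ex*.187+[0,0,.098]).round())
    m=((h[:,:,1]<15)&(h[:,:,2]>225)).astype(np.uint8); k,l,st,c=cv2.connectedComponentsWithStats(m)
    for i in np.argsort(-st[1:,4])[:6]+1:
        r=cv2.minAreaRect(np.argwhere(l==i)[:,::-1].astype(np.float32)); print(st[i],np.round(r[0]),np.round(r[1]),round(r[2]),'world@.049',ray(K,R,t,r[0],.049).round(3))
    if n=='top':
        u=proj(K,R,t,J+ex*.187+[0,0,.098]).astype(int);o=cv2.imread('pics/top.png')[:,:,::-1]
        for nm,im in(('then',o),('now',f)): print(nm,'bar patch',im[u[1]-3:u[1]+4,u[0]-12:u[0]+13].mean((0,1)).round())
E
```

```text
clock: 17.08
eef_pos: [0.372, -0.2412, -0.0081]
orientation: [1.244, 1.188, -1.246]
contact_force: [-0.4, -0.0, -0.6]
finger_gap: 0.0598
clock: 18.32
eef_pos: [0.3706, -0.2719, 0.241]
orientation: [1.245, 1.188, -1.248]
contact_force: [-0.2, 0.7, 0.3]
finger_gap: 0.06
wrist pred block px [320. 131.] bar open px [ 785. -233.]
[ 300   88   41   88 3112] [320. 132.] [87. 39.] 89 world@.049 [ 0.372 -0.232  0.049]
[593  73  27   9 110] [606.  77.] [ 7. 26.] 82 world@.049 [ 0.674 -0.19   0.049]
[587 117  14  17  95] [596. 123.] [21.  7.] 51 world@.049 [ 0.673 -0.238  0.049]
[583  89   7  21  77] [586.  99.] [20.  6.] 82 world@.049 [ 0.658 -0.212  0.049]
[592 208  21   7  76] [602. 211.] [ 5. 20.] 82 world@.049 [ 0.701 -0.342  0.049]
[592 181  16   9  69] [599. 183.] [ 6. 17.] 63 world@.049 [ 0.69  -0.306  0.049]
top pred block px [398. 236.] bar open px [325. 124.]
[ 168  152   39   36 1073] [187. 170.] [37. 35.] 2 world@.049 [0.568 0.462 0.049]
[376  77  69  23 926] [410.  88.] [68. 21.] 2 world@.049 [ 0.867 -0.269  0.049]
[309  36  33  34 925] [325.  52.] [33. 32.] 90 world@.049 [0.985 0.021 0.049]
[361 152  43  51 307] [376. 183.] [65. 18.] 51 world@.049 [ 0.543 -0.157  0.049]
[383 228  24  14 221] [394. 234.] [23. 13.] 0 world@.049 [ 0.375 -0.22   0.049]
[362 113  17  29 197] [365. 124.] [13. 31.] 29 world@.049 [ 0.738 -0.119  0.049]
then bar patch [42. 43. 46.]
now bar patch [144. 150. 158.]
```

The block's outline is the right size and where it should be in the tray. The bar now appears at its fully open position. Handing in.

Run:
```python
from rig import finish_job
print(finish_job())
```

```text
the job is handed in; nothing more can be done
None
```

I swung the clamp fully open, lifted the block out of the jig and set it down in the grey tray, then handed the job in at about 18 s on the robot's clock. The hand-in gives no verdict.

**First push:** It failed because the real fingertips sit about 30 mm behind the reported tool point. They pressed on top of the bar (34 N measured at the wrist), slid over it, and the clamp fell shut again. I corrected for the offset, and the second push opened it.

**Last checks:**
- **Block:** the wrist camera put it at (0.372, -0.232), within 1 mm of the target. Its outline was the size expected for a block lying flat. The top camera put it about 12 mm off in y, still well inside the tray; its mask was partial.
- **Clamp:** the top view showed grey where the bar should be when fully open, where it was dark before.
- **Gripper:** it was clear of everything, with the force reading near zero.

**Not checked:**
- **Bystanders:** I did not measure them again at the end. The amber bottle and beaker stood upright in the last picture I viewed, before the grasp. I never moved near the others at a height that could touch them.
- **Grasp and placing:** the 12-picture limit ran out just before the grasp, so I checked from there on by force, finger gap and image measurements only.

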